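Load the stage insert with the reference mount kept behind the objective cases

TASK

Load the microscope's stage insert with the blue reference mount, which is kept in the back pocket of the white cradle, behind two black-capped objective cases that leave no room for fingers. Take the red specimen off the insert and stand it in the steel tray; set both cases aside, upright, on the slate-blue mat before you take the blue mount out, and seat the blue mount flat in the insert's recess. Then put each case back in the cradle, upright, just where it stood at the start.

Things in the scene. Friction and masses are not known exactly. Their poses are not given: they have to be found in the camera images.
- case_yellow: taller objective case, an upright cylinder 60 mm high: cream body 37 mm in diameter up to 38 mm, ribbed black cap 39 mm in diameter from 38 to 60 mm, round yellow dot on top; loose, about 50 g. Origin: centre of its underside, z up. It and case_green stand side by side in the cradle's front bay, either way round, about 8 mm apart; grip it by the cap, above the cradle's walls.
- case_green: shorter objective case, an upright cylinder 50 mm high: cream body 37 mm in diameter up to 30 mm, ribbed black cap 39 mm in diameter from 30 to 50 mm, round green dot on top; loose, about 45 g. Origin: centre of its underside, z up.
- blue_mount: blue reference mount, a resin puck 30 mm in diameter and 16 mm high with a metal window on top; loose, about 28 g. Origin: centre of its underside, z up. At the start in the cradle's back pocket, where it can be gripped only along the cradle's x, one finger in front of it (where the cases stand) and one behind it.
- red_mount: red specimen mount, a resin puck 30 mm in diameter and 22 mm high; loose, about 26 g. Origin: centre of its underside, z up. At the start it sits in the recess of the stage insert.
- cradle: white T-shaped cradle, fixed; floor 4 mm, walls 20 mm above the worktop. Origin: on the worktop under the blue mount's seat; -x is its front. Front bay inside: x -57 to -8 mm, y -50 to +50 mm, front lip 11 mm high; ring-marked seats of the cases at x -31, y +23.5 and -23.5 mm. It opens at the back into the pocket, 44 mm wide inside, up to an end wall at x +52 mm: 37 mm free behind the mount.
- stage_insert: dark grey anodised plate, 80 mm (x) by 100 mm (y), 7 mm thick, plus a small lug on either end, fixed, lying on the worktop. In its middle a round recess 42 mm in diameter and 3 mm deep with a bevelled mouth; the recess floor is 4 mm above the worktop. Origin: on the worktop under the middle of the recess, z up.
- mat: dark slate-blue padded mat, 90 mm (x) by 140 mm (y) and 3 mm thick, with a light stitched border, fixed; the side area for the two cases. Origin: centre of its underside, z up.
- tray: shallow open steel tray, 96 mm (x) by 110 mm (y) outside, rim 10 mm high, walls and floor 2 mm thick, fixed. Origin: centre of its underside, z up.
Things that resemble listed ones, but are neither listed nor needed, are in the scene too. What is shaped like the case_green but orange is not meant.

How it is judged:
By the outcome, as a careful person would: the job done as asked, in the order asked, and still so for the second after the job is handed in, with the robot touching nothing.
It also fails if it takes over 109 s, if anything falls off the work surface, if the arm or the gripper's body presses on something with over 40 N, if the wrist force passes 120 N, or if a joint passes its speed limit or range.

ROBOT

A 6-joint arm with a two-finger parallel gripper is mounted at the origin on a cart in front of the work surface, level with it; the furniture and walls round the work are solid. World frame = base frame: x ahead of the robot, y to its left, z up, the work surface at z = 0. Lengths are in mm, angles in rad, forces in N, time in s.
With the tool pointing down it reaches from about 400 to 925 mm from the base axis. Payload 12.5 kg.
Tool frame: the origin (TCP) lies on the front face of the gripper's body, between the roots of the fingers; the fingertips stand 78 mm ahead of it and the grasp point (between the pads) lies 59 mm ahead of it (env.nose_length is the distance from the TCP to the fingertips, in mm); z points along the fingers, y is the line along which they close (so a half turn about z gives the same grasp; the last joint's range is limited). The gripper opens to 95 mm and grips with 3 to 60 N. Pads are 20 mm wide; open, the fingers measure 119 mm over their backs; the gripper's body (75 mm by 180 mm) begins 59 mm behind the grasp point.
Start: joints at [-1.325, 0.491, 1.559, -0, 1.092, -0.106], TCP at [215.389, -586.724, 292.261] pointing down, gripper open.
Joint ranges: [-3.1, 3.1], [-0.84, 2.19], [0.05, 2.79], [-1.13, 4.28], [0.06, 2.93], [-2.69, 2.69]. Speed limits (rad/s): [2.22, 2.22, 2.79, 3.14, 3.14, 3.14].

INTERFACE

Orientations are given as [roll, pitch, yaw] about the fixed x, y, z axes, in that order (R = Rz(yaw) Ry(pitch) Rx(roll)).
In Python, from cell import env gives the robot as it stands.
- The arm moves only by the tool jog_arm, never from a script. Its argument "motion" is a list of rows, each a list of 7 numbers: the turn, a rotation vector about the tool's x, y, z in degrees, then the shift along the tool's x, y, z in mm, then the finger opening in mm, from 0 to 95.1. In form: [[wx, wy, wz, x, y, z, hand], ...]. A call has 1 to 10 rows; each row shifts and turns the commanded pose from where the row before left it, along the tool's axes as they then stand; what a row does not reach is not made up. A row lasts 1/8 s, in which the tool goes at most 62.5 mm and 10.7 degrees, less where a joint would pass 70% of its speed; a pose out of reach is approached as far as the arm can. A call is refused whole if a number of a shift passes 62.5 or a number of a turn 10.7, either way. A call with a gripper value outside its range is refused whole. The fingers move at their own pace and stop on an object; the grip force is fixed at half the most. Time passes only in rows, so rows that do not move let the fingers close. It gives the time, the measured TCP pose, the force, the opening and the grip force at its end, in the units of the state.
- env.state(): the state, without advancing time (a new reading comes with each control period).
- env.read_camera(name): name is "scene" or "top" or "wrist"; returns a dict with "color" (420x560x3 uint8, red, green, blue), "z_map" (420x560 float32, mm along the optical axis (not along the pixel's ray), 0 where there is no reading), "camera_matrix" (3x3 intrinsics, pixels), "world_to_cam" (4x4, takes a point from world to camera coordinates). Camera axes: x right, y up, looking along -z (the intrinsics and any distortion apply to the point x, -y, -z); pixel columns grow to the right and rows downward; lengths in mm; the calibration is good to about 2 mm. The wrist camera is an equidistant fisheye: a pixel r from the principal point sees the ray r / f radians off the axis. A picture is of the moment at which its call begins.
- env.job_done(): hands the job in; it is judged then, once.
Trained networks look in the newest picture that a camera, given by its name, has taken for a name from the list of things; names that differ only in an ending like _2 or _b are one class to them, and where a whole thing is asked for, a point or a joint stands for the part that bears it (a point fixed in the world has none). Each returns a list of dicts, best first, with "score" (0 to 1); they miss things now and then, are a little off and sometimes report something else, mostly with a low value. They report only what shows in the picture. A call takes as long as a camera call. They do not tell look-alikes from the thing itself.
- env.recognise(camera, thing): "location" ([column, row] in pixels, amid what is visible of it).
The state is a dict: "t": time; "joints": joint angles; "qvel": joint speeds; "tau": joint torques, N m; "eef_pos": TCP position; "tcp_rot": TCP orientation; "ft_force": force on the tool from outside, world axes, zero at the start; "moment": the same for the moment, N m; "opening": opening from 0.0 (shut) to 1.0 (fully open); "grip_force": force on a finger pad.
Only numpy, scipy, OpenCV 4.12 (cv2) and the standard library are available. Lean on these libraries where they do the work, as an engineer would, in place of code of your own. Each camera call takes 0.05 s, during which the arm holds its last target. There are 200 camera calls.

## Working session

There is one attempt and no reset: what is moved stays moved. The work goes in short steps, Python scripts to look and compute and a tool call to move; the robot and the scene stay as the last step left them, time stands still between calls to the robot, and variables do not carry over. Pictures are saved under pics/ and viewed, at most 14 in all, crops included, and the job is handed in when it is done.

Besides the shell and the picture viewer there is one more tool, called after "Emit:" as a command line: name --pt "numbers of a row" for each row, then --argument value for the rest. jog_arm: Moves the arm, as the interface text tells. Its arguments: {"type":"object","properties":{"motion":{"type":"array"}},"required":["motion"]}

```bash
mkdir -p pics; ls
cat > h.py <<'E'
import numpy as np,cv2
from cell import env
def cam(n):
    d=env.read_camera(n); return d
def save(d,f,crop=None,k=1):
    im=d["color"][:,:,::-1]
    if crop: im=im[crop[1]:crop[3],crop[0]:crop[2]]
    if k!=1: im=cv2.resize(im,None,fx=k,fy=k,interpolation=cv2.INTER_CUBIC)
    cv2.imwrite("pics/"+f,im)
def cloud(d):
    z=d["z_map"].astype(float);K=d["camera_matrix"];h,w=z.shape
    u,v=np.meshgrid(np.arange(w),np.arange(h))
    x=(u-K[0,2])/K[0,0]*z;y=(v-K[1,2])/K[1,1]*z
    P=np.stack([x,-y,-z,np.ones_like(z)],-1)@np.linalg.inv(d["world_to_cam"]).T
    P[z==0]=np.nan
    return P[...,:3]
def onplane(d,u,v,Z):
    K=d["camera_matrix"];T=np.linalg.inv(d["world_to_cam"])
    r=T[:3,:3]@np.array([(u-K[0,2])/K[0,0],-(v-K[1,2])/K[1,1],-1]);o=T[:3,3]
    return (o+r*(Z-o[2])/r[2])
E
python3 - <<'E'
from h import *
print(env.state())
d=cam("top");save(d,"top.png");np.savez("top.npz",**d)
for t in "case_yellow case_green blue_mount red_mount cradle stage_insert mat tray".split():
    for r in env.recognise("top",t)[:4]:
        u,v=r["location"];P=cloud(d)[int(v),int(u)]
        print(t,np.round(r["location"]),round(r["score"],2),P.round())
d=cam("scene");save(d,"scene.png")
E
```

```text
pics
{'t': 0.0, 'joints': array([-1.32460310e+00,  4.91529282e-01,  1.55948497e+00, -2.48034687e-05,
        1.09171889e+00, -1.05586280e-01]), 'qvel': array([-0.00059204,  0.00058982, -0.00194544, -0.00143122, -0.00085272,
        0.00063661]), 'tau': array([-2.64619221e-04, -6.12649369e+01, -2.58185917e+01,  6.92731887e-02,
        4.81739372e-02, -9.39517008e-05]), 'eef_pos': array([ 215.33683894, -586.54101341,  291.66828663]), 'tcp_rot': array([-3.14045620e+00, -9.83201066e-05,  3.51790899e-01]), 'ft_force': array([0.90532231, 0.12562565, 0.13132946]), 'moment': array([0.00618673, 0.03002063, 0.02716821]), 'grip_force': 0.0, 'opening': 0.999024204595159}
case_green [253. 204.] 0.66 [ 546. -134.   58.]
case_green [208. 162.] 0.65 [635. -34.  51.]
blue_mount [245. 193.] 0.7 [ 578. -112.   19.]
red_mount [362. 253.] 0.54 [ 450. -368.   25.]
cradle [350. 255.] 0.69 [ 445. -344.    4.]
cradle [243. 199.] 0.63 [ 562. -109.   20.]
stage_insert [352. 252.] 0.96 [ 451. -347.    8.]
stage_insert [290. 256.] 0.71 [ 442. -214.    4.]
stage_insert [228. 209.] 0.17 [531. -83.  66.]
mat [293. 254.] 0.84 [ 445. -220.    6.]
mat [228. 210.] 0.39 [529. -85.  67.]
tray [220. 262.] 0.58 [424. -64.   3.]
```

View pics/top.png

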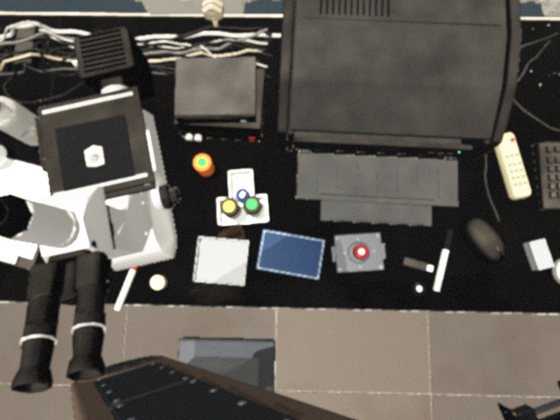

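View pics/scene.png

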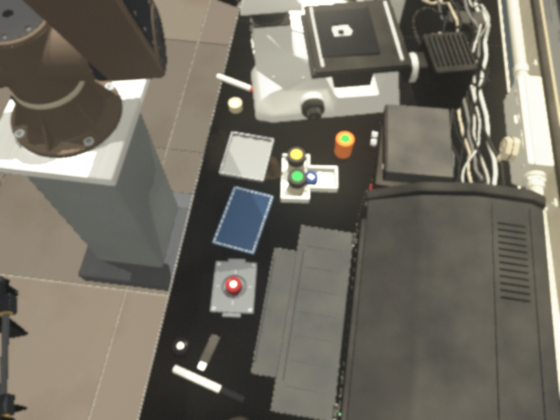

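The top view shows the cradle at (243,199) with yellow (230,208), green (252,205) and blue (243,195). Red on the insert is at (361,252), the mat at (291,254) and the tray at (221,261). The green-like thing at (203,165) is orange, so it is the decoy; the green-dotted case in the cradle at (252,205) is the one meant. I'll confirm that in a crop and measure.

Run:
```python
from h import *
d=dict(np.load("top.npz"));save(d,"crop.png",(180,140,400,295),3.6)
hsv=cv2.cvtColor(d["color"],cv2.COLOR_RGB2HSV)
P=cloud(d)
def blob(lo,hi,box,Z,name):
    m=cv2.inRange(hsv,lo,hi);k=np.zeros_like(m);k[box[1]:box[3],box[0]:box[2]]=255;m&=k
    n,l,s,c=cv2.connectedComponentsWithStats(m);i=1+np.argmax(s[1:,4])
    pts=np.argwhere(l==i)[:,::-1]
    W=np.array([onplane(d,u,v,Z)[:2] for u,v in pts],np.float32)
    r=cv2.minAreaRect(W);print(name,s[i,4],"cen",W.mean(0).round(1),"rect",np.round(r[0],1),np.round(r[1],1),round(r[2],1),"z",np.nanmedian(P[l==i][:,2]).round(1))
blob((20,120,100),(35,255,255),(215,195,242,220),64,"yellow")
blob((45,120,60),(80,255,255),(240,190,265,220),54,"green")
blob((100,120,60),(125,255,255),(232,180,256,203),20,"blue")
blob((0,130,80),(8,255,255),(345,240,375,265),26,"red")
blob((95,60,40),(125,255,255),(250,225,335,285),3,"mat")
blob((0,0,110),(180,60,255),(185,228,255,292),5,"tray")
blob((0,0,60),(180,90,255),(325,225,395,278),7,"insert")
blob((0,0,130),(180,60,255),(210,160,275,230),20,"cradle")
np.set_printoptions(linewidth=200)
# heightmap of obstacles
H=np.full((12,14),np.nan)
for i in range(12):
  for j in range(14):
    x0=700-i*40;y0=240-j*50
    s=(abs(P[...,0]-x0)<20)&(abs(P[...,1]-y0)<25)
    if s.any():H[i,j]=np.nanmax(P[s][:,2])
print("y",[240-j*50 for j in range(14)])
for i in range(12):print(700-i*40,H[i].round())
w=cam("wrist");save(w,"wr0.png");print(w["camera_matrix"],w["world_to_cam"])
```

```text
yellow 53 cen [537.5 -85.8] rect [537.4 -85.7] [25.4 22.8] 2.1 z 65.4
green 93 cen [ 545.  -131.6] rect [ 544.4 -131.4] [21.4 21. ] 1.6 z 55.4
blue 29 cen [ 567.8 -107.3] rect [ 571. -107.] [20.2 22. ] 53.4 z 20.6
red 103 cen [ 451.  -364.6] rect [ 451.4 -364.4] [27.5 27.8] 89.3 z 27.0
mat 2445 cen [ 444.8 -217. ] rect [ 445.4 -216.2] [145.   95.3] 81.1 z 3.9
tray 2515 cen [427.7 -65.3] rect [428.1 -65.1] [116.6 102.6] 86.0 z 3.2
insert 1806 cen [ 451.  -363.4] rect [ 451.5 -363.4] [ 84.4 118.9] 4.3 z 7.6
cradle 1648 cen [ 561.2 -108.3] rect [ 568.5 -107.5] [126.3 115.1] 4.4 z 6.1
y [240, 190, 140, 90, 40, -10, -60, -110, -160, -210, -260, -310, -360, -410]
700 [186. 185. 186. 187. 176. 123. 123. 124. 121. 148. 148. 150. 151. 152.]
660 [193. 195. 194. 193. 181.  55.  54.   5.   6. 126. 126. 129. 130. 131.]
620 [188. 198. 196. 194. 182.  55.  55.  24.   6.  28.  30.  30.  30.  29.]
580 [182. 198. 200. 196. 185.   5.  24.  57.  56.  28.  29.  30.  29.  30.]
540 [181. 195. 194. 299. 181.   5.  70.  69.  59.   5.  24.  27.  28.  28.]
500 [ nan  nan 325. 333. 117.   7.  64.  66.  22.  10.
[... 187 characters left out ...]
. 359. 362. 368.  14.  14.  14.   5.   5.   8.   6.   6.   6.]
340 [ nan   5. 374. 382. 389.   5.   6.   6.   6.   6.   6.   5.   6.   5.]
300 [ nan  nan 381. 401. 411. 404. 553. 585. 620. 648. 648.  nan  nan  nan]
260 [-742. -740. -740.  409.  427.  506.  545.  453. -738. -741. -739. -739. -737. -743.]
[[325.1922621    0.         281.59529341]
 [  0.         325.1922621  212.2965461 ]
 [  0.           0.           1.        ]] [[ 3.44894712e-01 -9.38641377e-01 -6.26208249e-05 -6.25259311e+02]
 [ 8.97124654e-01  3.29659413e-01 -2.94095268e-01  3.34089058e+01]
 [ 2.76070631e-01  1.01375724e-01  9.55776108e-01 -3.92621155e+02]
 [ 0.00000000e+00  0.00000000e+00  0.00000000e+00  1.00000000e+00]]
```

View pics/crop.png

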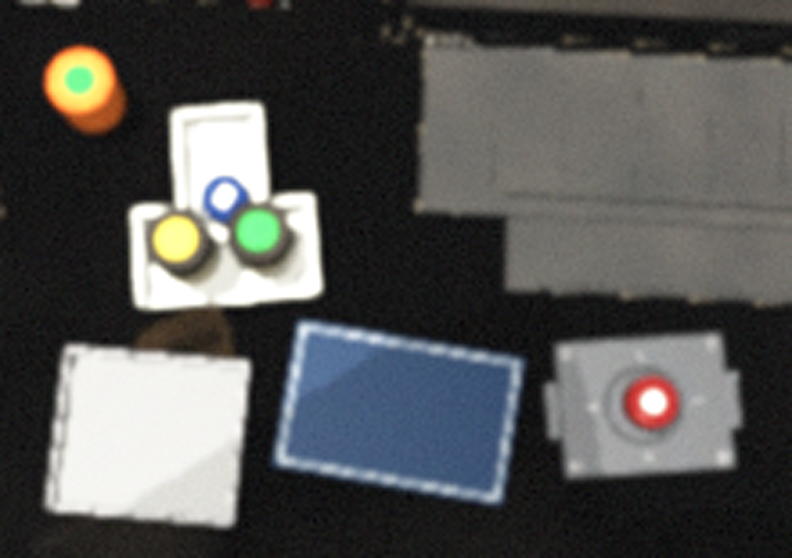

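The crop confirms it: yellow and green dots on black caps in the cradle at crop (176,238) and (259,231), blue behind them at (225,198). The look-alike at (79,80) has an orange body. Next I move toward red, turning the fingers to close along the cradle's x axis.

Emit:
jog_arm --pt "0 0 -10.6 0 0 0 95" --pt "0 0 -10.6 0 0 0 95" --pt "0 0 -10.6 0 0 0 95" --pt "0 0 -10.6 0 0 0 95" --pt "0 0 -10.6 0 0 0 95" --pt "0 0 -10.6 0 0 0 95" --pt "0 0 -10.6 0 0 0 95" --pt "0 0 0 34 40 0 95" --pt "0 0 0 34 40 0 95" --pt "0 0 0 34 40 0 95"

```text
t: 1.8
eef_pos: [328.2, -474.8, 292.3]
tcp_rot: [3.141, 0.0, 1.646]
ft_force: [0.5, 0.1, -0.2]
opening: 1.002
grip_force: 0.0
```

Run:
```python
from h import *
d=dict(np.load("top.npz"));P=cloud(d)
for a,b in ((340,400),(400,460),(460,520),(520,580),(580,660)):
    s=(P[...,0]>a)&(P[...,0]<b)&(P[...,2]>75)&(P[...,1]>-150)&(P[...,1]<150)
    print(a,np.nanmin(P[s][:,1]),P[s][:,2].min(),P[s][:,2].max())
```

```text
340 25.42743091258447 314.07120037110656 379.3349182379562
400 40.14766684134335 75.06377070571784 476.48644906810625
460 54.02036143587918 75.04403414242586 472.31756995134197
520 34.339834205003314 75.03614666820783 298.8661912683475
580 39.810856434322034 75.2193630755346 197.82903023235917
```

Emit:
jog_arm --pt "0 0 0 33 43 25 95" --pt "0 0 0 33 43 25 95" --pt "0 0 0 34 45 25 95" --pt "0 0 0 0 0 17 95" --pt "0 0 0 0 0 0 95"

```text
t: 2.42
eef_pos: [450.0, -366.1, 199.3]
tcp_rot: [-3.14, -0.001, 1.648]
ft_force: [0.0, 0.2, 1.0]
opening: 1.0
grip_force: 0.0
```

```bash
cat >> h.py <<'E'
def wray(d,u,v):
    K=d["camera_matrix"];T=np.linalg.inv(d["world_to_cam"])
    a=np.stack([np.asarray(u)-K[0,2],np.asarray(v)-K[1,2]],-1)/K[0,0]
    r=np.linalg.norm(a,axis=-1,keepdims=True)+1e-9
    q=np.concatenate([a/r*np.sin(r),np.cos(r)],-1)*[1,-1,-1]
    return T[:3,3],q@T[:3,:3].T
def wplane(d,u,v,Z):
    o,r=wray(d,u,v);return o+r*((Z-o[2])/r[...,2])[...,None]
def ortho(d,cx,cy,Z,half=110,s=2.5):
    """orthophoto of plane Z: px right=-y, up=+x"""
    n=int(2*half*s);i=np.arange(n)
    Y,X=np.meshgrid(cy+half-i/s,cx+half-i/s)
    p=np.stack([X,Y,np.full_like(X,Z),np.ones_like(X)],-1)@d["world_to_cam"].T
    p=p[...,:3]*[1,-1,-1]
    rr=np.linalg.norm(p[...,:2],axis=-1);th=np.arctan2(rr,p[...,2]);f=d["camera_matrix"][0,0]
    mu=d["camera_matrix"][0,2]+f*th*p[...,0]/rr;mv=d["camera_matrix"][1,2]+f*th*p[...,1]/rr
    return cv2.remap(d["color"],mu.astype(np.float32),mv.astype(np.float32),cv2.INTER_LINEAR)[:,:,::-1].copy()
def wblob(d,lo,hi,box,Z,name):
    hsv=cv2.cvtColor(d["color"],cv2.COLOR_RGB2HSV);m=cv2.inRange(hsv,lo,hi)
    v,u=np.nonzero(m);W=wplane(d,u,v,Z)[:,:2]
    k=(W[:,0]>box[0])&(W[:,0]<box[1])&(W[:,1]>box[2])&(W[:,1]<box[3]);W=W[k]
    q=np.zeros_like(m);q[v[k],u[k]]=1
    n,l,s,c=cv2.connectedComponentsWithStats(q);i=1+np.argmax(s[1:,4]);g=l[v[k],u[k]]==i;W=W[g].astype(np.float32)
    (x,y),r=cv2.minEnclosingCircle(W);print(name,len(W),"mean",W.mean(0).round(1),"circ",round(x,1),round(y,1),"r",round(r,1));return W
E
python3 - <<'E'
from h import *
w=cam("wrist");np.savez("w1.npz",**w)
im=ortho(w,451,-365,7);cv2.imwrite("pics/o1.png",np.hstack([w["color"][:,:,::-1][:,:,:],])) 
cv2.imwrite("pics/o2.png",im)
print(env.state()["eef_pos"],np.linalg.inv(w["world_to_cam"])[:3,3])
for lo,hi in (((0,130,80),(8,255,255)),):
    wblob(w,lo,hi,(400,500,-420,-310),26,"red26")
E
```

```text
[ 449.86909429 -366.82653144  200.22306865] [ 444.21491686 -283.24915304  292.22237983]
red26 704 mean [ 453.5 -363.3] circ 453.3 -363.5 r 16.3
```

View pics/o2.png

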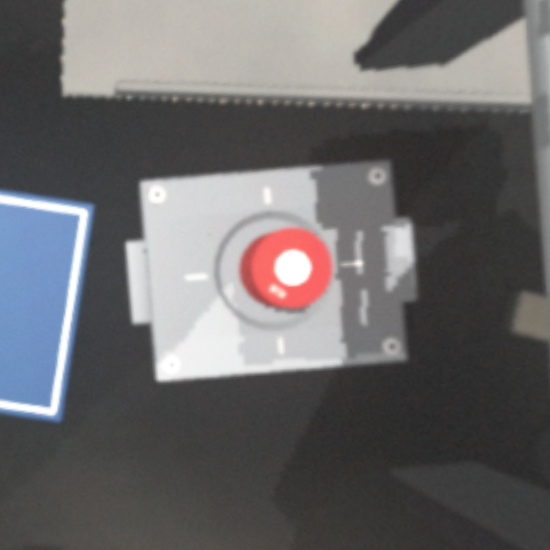

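The orthophoto shows the insert with its centre at about px (274,270), which is world (453,-364.5), and red sitting in the recess. Grasping red.

Emit:
jog_arm --pt "0 0 0 2 3 30 60" --pt "0 0 0 0 0 35 60" --pt "0 0 0 0 0 30 60" --pt "0 0 0 0 0 17 60" --pt "0 0 0 0 0 0 20" --pt "0 0 0 0 0 0 20" --pt "0 0 0 0 0 0 20" --pt "0 0 0 0 0 0 20" --pt "0 0 0 0 0 0 20"

```text
t: 3.6
eef_pos: [453.4, -364.3, 89.1]
tcp_rot: [3.141, 0.001, 1.647]
ft_force: [-2.1, 0.4, 6.9]
opening: 0.308
grip_force: 30.0
```

Emit:
jog_arm --pt "0 0 0 0 0 -30 20" --pt "0 0 0 20 0 -30 20" --pt "0 0 0 52 0 0 20" --pt "0 0 0 52 -1 0 20" --pt "0 0 0 52 -1 0 20" --pt "0 0 0 52 0 0 20" --pt "0 0 0 45 0 0 20" --pt "0 0 0 4 0 25 20" --pt "0 0 0 0 0 25 20" --pt "0 0 0 0 0 6 20"

```text
t: 4.85
eef_pos: [429.9, -87.7, 91.5]
tcp_rot: [-3.14, -0.001, 1.647]
ft_force: [0.4, 0.3, -0.6]
opening: 0.306
grip_force: 30.0
```

Emit:
jog_arm --pt "0 0 0 0 0 4 20" --pt "0 0 0 0 0 1 20" --pt "0 0 0 0 0 0 20" --pt "0 0 0 0 0 0 60" --pt "0 0 0 0 0 0 60" --pt "0 0 0 0 0 -30 60" --pt "0 0 0 0 0 -50 95" --pt "0 0 0 0 0 -50 95" --pt "0 0 0 -40 0 -20 95" --pt "0 0 0 -40 0 0 95"

```text
t: 6.1
eef_pos: [436.6, -168.6, 239.3]
tcp_rot: [3.138, 0.002, 1.648]
ft_force: [0.6, 0.2, 0.1]
opening: 0.974
grip_force: 0.0
```

Emit:
jog_arm --pt "0 0 0 -14 37 0 95" --pt "0 0 0 -14 37 0 95" --pt "0 0 0 -12 36 0 95" --pt "0 0 0 0 0 0 95" --pt "0 0 0 0 0 0 95"

```text
t: 6.72
eef_pos: [548.2, -198.9, 236.9]
tcp_rot: [-3.141, -0.001, 1.647]
ft_force: [-0.1, -0.0, -0.4]
opening: 0.999
grip_force: 0.0
```

Run:
```python
from h import *
w=cam("wrist");np.savez("w2.npz",**w)
print(env.state()["eef_pos"],np.linalg.inv(w["world_to_cam"])[:3,3])
cv2.imwrite("pics/o3.png",ortho(w,555,-110,20,100,2.75))
wblob(w,(20,100,90),(35,255,255),(500,580,-120,-50),64,"yel")
wblob(w,(45,100,60),(80,255,255),(500,580,-170,-100),54,"grn")
wblob(w,(100,110,50),(125,255,255),(545,600,-140,-80),20,"blue")
wblob(w,(0,130,80),(8,255,255),(380,480,-140,-40),24,"red24")
```

```text
[ 548.06621977 -198.93089359  237.1570862 ] [ 542.38054269 -115.98079077  329.77024886]
yel 669 mean [538.7 -86.4] circ 538.6 -86.4 r 11.9
grn 554 mean [ 546.  -132.5] circ 546.0 -132.6 r 11.3
blue 140 mean [ 576.5 -102.4] circ 575.1 -105.9 r 12.5
red24 492 mean [433.4 -90.3] circ 433.0 -89.1 r 16.1
```

View pics/o3.png

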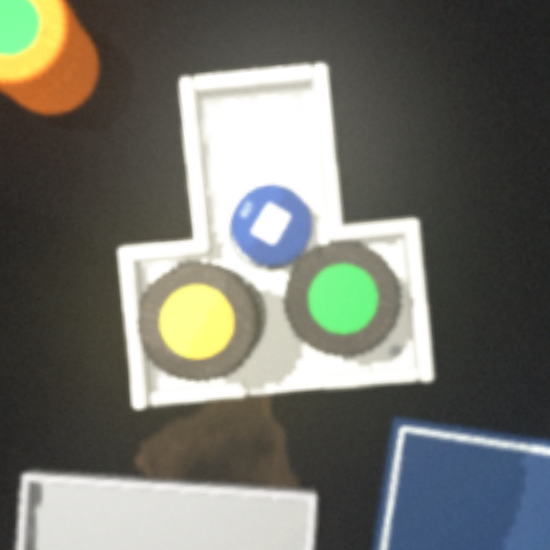

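The view shows yellow at px (197,321), green at (343,298) and blue at (271,226), with the cradle turned about 5.5°. Taking yellow by the cap.

Emit:
jog_arm --pt "0 0 0 40 0 0 65" --pt "0 0 0 40 -1 0 65" --pt "0 0 0 33 0 30 65" --pt "0 0 0 0 0 40 65" --pt "0 0 0 0 0 40 65" --pt "0 0 0 0 0 15 65" --pt "0 0 0 0 0 0 65" --pt "0 0 0 0 0 0 30" --pt "0 0 0 0 0 0 30" --pt "0 0 0 0 0 0 30"

```text
t: 8.02
eef_pos: [539.6, -86.8, 113.0]
tcp_rot: [3.14, 0.001, 1.647]
ft_force: [-0.7, -0.1, 1.2]
opening: 0.426
grip_force: 0.2
```

Emit:
jog_arm --pt "0 0 0 0 0 0 30" --pt "0 0 0 0 0 0 30" --pt "0 0 0 0 0 -20 30" --pt "0 0 0 0 0 -30 30" --pt "0 0 0 0 -10 -30 30" --pt "0 0 0 -20 -30 0 30" --pt "0 0 0 -35 -31 0 30" --pt "0 0 0 -35 -25 0 30" --pt "0 0 0 0 0 30 30" --pt "0 0 0 0 0 20 30"

```text
t: 9.28
eef_pos: [450.0, -184.2, 141.6]
tcp_rot: [3.142, 0.0, 1.645]
ft_force: [0.0, 0.5, -0.9]
opening: 0.403
grip_force: 30.0
```

Emit:
jog_arm --pt "0 0 0 0 0 20 30" --pt "0 0 0 0 0 9 30" --pt "0 0 0 0 0 1 30" --pt "0 0 0 0 0 1 30" --pt "0 0 0 0 0 0 30" --pt "0 0 0 0 0 0 30"

```text
t: 10.02
eef_pos: [450.6, -183.8, 111.6]
tcp_rot: [3.141, 0.001, 1.647]
ft_force: [-1.6, -1.5, 3.2]
opening: 0.41
grip_force: 30.0
```

Emit:
jog_arm --pt "0 0 0 0 0 0 65" --pt "0 0 0 0 0 0 65" --pt "0 0 0 0 0 -25 65" --pt "0 0 0 0 0 -35 65" --pt "0 0 0 14 32 0 65" --pt "0 0 0 15 34 0 65" --pt "0 0 0 15 33 0 65" --pt "0 0 0 0 0 30 65" --pt "0 0 0 0 0 30 65" --pt "0 0 0 0 0 7 65"

```text
t: 11.28
eef_pos: [545.3, -132.1, 102.7]
tcp_rot: [-3.139, -0.001, 1.647]
ft_force: [0.2, -0.6, -0.5]
opening: 0.682
grip_force: 0.0
```

Emit:
jog_arm --pt "0 0 0 0 0 0 65" --pt "0 0 0 0 0 0 30" --pt "0 0 0 0 0 0 30" --pt "0 0 0 0 0 0 30" --pt "0 0 0 0 0 0 30" --pt "0 0 0 0 0 0 30"

```text
t: 12.02
eef_pos: [546.0, -132.4, 104.7]
tcp_rot: [3.141, 0.0, 1.647]
ft_force: [-1.8, 0.7, 5.4]
opening: 0.404
grip_force: 30.0
```

Emit:
jog_arm --pt "0 0 0 0 0 -20 30" --pt "0 0 0 0 0 -30 30" --pt "0 0 0 -18 0 -25 30" --pt "0 0 0 -45 -4 0 30" --pt "0 0 0 -45 -30 0 30" --pt "0 0 0 0 -50 0 30" --pt "0 0 0 0 -30 25 30" --pt "0 0 0 0 0 30 30" --pt "0 0 0 0 0 18 30" --pt "0 0 0 0 0 2 30"

```text
t: 13.28
eef_pos: [440.0, -248.6, 103.4]
tcp_rot: [-3.14, -0.001, 1.647]
ft_force: [0.8, -0.1, 0.4]
opening: 0.404
grip_force: 30.0
```

Emit:
jog_arm --pt "0 0 0 0 0 1 30" --pt "0 0 0 0 0 0 30"

```text
t: 13.52
eef_pos: [440.6, -248.7, 103.8]
tcp_rot: [3.141, 0.001, 1.647]
ft_force: [0.1, -0.1, -0.1]
opening: 0.405
grip_force: 30.0
```

Emit:
jog_arm --pt "0 0 0 0 0 1 30" --pt "0 0 0 0 0 0 30" --pt "0 0 0 0 0 0 65" --pt "0 0 0 0 0 0 65" --pt "0 0 0 0 0 -30 65" --pt "0 0 0 0 0 -45 65" --pt "0 0 0 14 44 -20 65" --pt "0 0 0 14 45 0 65" --pt "0 0 0 15 45 0 65" --pt "0 0 0 0 0 0 65"

```text
t: 14.78
eef_pos: [572.6, -194.2, 196.9]
tcp_rot: [3.141, 0.0, 1.649]
ft_force: [-0.7, 0.9, 0.1]
opening: 0.685
grip_force: 0.0
```

Run:
```python
from h import *
w=cam("wrist");np.savez("w3.npz",**w)
print(env.state()["eef_pos"],np.linalg.inv(w["world_to_cam"])[:3,3])
cv2.imwrite("pics/o4.png",ortho(w,500,-150,20,140,2.0))
wblob(w,(100,110,50),(125,255,255),(545,600,-140,-80),20,"blue")
wblob(w,(20,100,90),(35,255,255),(410,490,-240,-130),63,"yel")
wblob(w,(45,100,60),(80,255,255),(400,490,-300,-200),53,"grn")
```

```text
[ 571.12833861 -194.78812095  196.70841345] [ 566.45667737 -111.2431296   289.67732321]
blue 11 mean [579.2 -96.6] circ 579.2 -97.0 r 3.1
yel 610 mean [ 450.2 -183.7] circ 450.2 -183.8 r 12.1
grn 293 mean [ 441.  -246.6] circ 441.0 -249.5 r 11.6
```

View pics/o4.png

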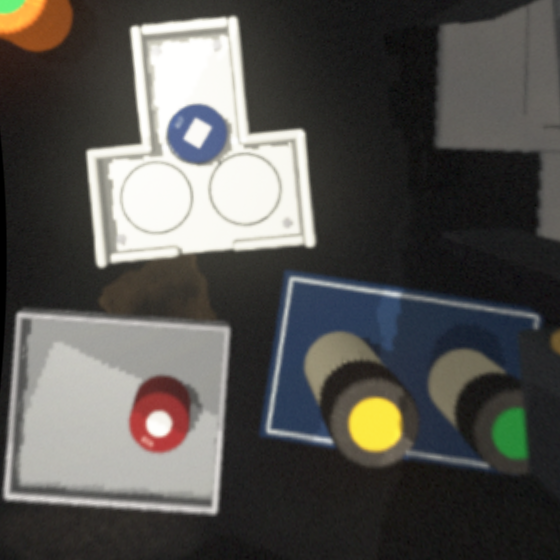

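Blue is at px (198,134), world (573.4,-108.6). The rings are clear, both cases stand upright on the mat, and red is in the tray. Grasping blue.

Emit:
jog_arm --pt "0 0 0 40 4 0 58" --pt "0 0 0 46 5 0 58" --pt "0 0 0 0 0 40 58" --pt "0 0 0 0 0 40 58" --pt "0 0 0 0 0 25 58" --pt "0 0 0 0 0 4 58" --pt "0 0 0 0 0 0 58" --pt "0 0 0 0 0 0 20"

```text
t: 15.82
eef_pos: [573.4, -109.5, 89.4]
tcp_rot: [3.14, 0.001, 1.647]
ft_force: [-0.2, 0.1, -0.0]
opening: 0.55
grip_force: 0.0
```

Emit:
jog_arm --pt "0 0 0 0 0 0 20" --pt "0 0 0 0 0 0 20" --pt "0 0 0 0 0 0 20" --pt "0 0 0 0 0 0 20"

```text
t: 16.32
eef_pos: [573.3, -109.2, 88.6]
tcp_rot: [3.141, 0.0, 1.647]
ft_force: [-0.5, 0.5, 5.1]
opening: 0.304
grip_force: 30.0
```

Emit:
jog_arm --pt "0 0 0 0 0 -20 20" --pt "0 0 0 0 0 -30 20" --pt "0 0 0 -10 0 -30 20" --pt "0 0 0 -45 -20 0 20" --pt "0 0 0 -48 -30 0 20" --pt "0 0 0 -48 -30 0 20" --pt "0 0 0 -48 -30 0 20" --pt "0 0 0 -46 -29 0 20" --pt "0 0 0 0 0 30 20" --pt "0 0 0 0 0 30 20"

```text
t: 17.58
eef_pos: [452.6, -364.8, 107.5]
tcp_rot: [3.141, 0.0, 1.645]
ft_force: [0.9, 0.1, 0.3]
opening: 0.306
grip_force: 30.0
```

Emit:
jog_arm --pt "0 0 0 0 0 13 20" --pt "0 0 0 0 0 3 20" --pt "0 0 0 0 0 2 20" --pt "0 0 0 0 0 1 20" --pt "0 0 0 0 0 0 20" --pt "0 0 0 0 0 0 20"

```text
t: 18.32
eef_pos: [453.3, -364.1, 89.6]
tcp_rot: [3.141, 0.0, 1.647]
ft_force: [-0.6, -0.8, -0.4]
opening: 0.311
grip_force: 30.0
```

Emit:
jog_arm --pt "0 0 0 0 0 1 20" --pt "0 0 0 0 0 0 20" --pt "0 0 0 0 0 0 20"

```text
t: 18.7
eef_pos: [453.2, -364.1, 88.6]
tcp_rot: [3.141, 0.0, 1.647]
ft_force: [-1.1, 1.2, 5.3]
opening: 0.304
grip_force: 30.0
```

Emit:
jog_arm --pt "0 0 0 0 0 0 60" --pt "0 0 0 0 0 0 60" --pt "0 0 0 0 0 -20 60" --pt "0 0 0 0 0 -40 60" --pt "0 0 0 0 0 -30 60" --pt "0 0 0 0 0 -10 60" --pt "0 0 0 0 0 0 60"

```text
t: 19.58
eef_pos: [453.1, -364.0, 188.1]
tcp_rot: [3.141, 0.0, 1.647]
ft_force: [-0.1, -0.5, -0.4]
opening: 0.63
grip_force: 0.0
```

Run:
```python
from h import *
w=cam("wrist");np.savez("w4.npz",**w)
print(env.state()["eef_pos"])
cv2.imwrite("pics/o5.png",ortho(w,445,-300,7,140,2.0))
wblob(w,(100,110,50),(125,255,255),(420,490,-390,-340),20,"blue")
wblob(w,(45,100,60),(80,255,255),(400,490,-300,-200),53,"grn")
wblob(w,(20,100,90),(35,255,255),(410,490,-240,-130),63,"yel")
```

```text
[ 452.94732866 -363.83202072  187.37691158]
blue 723 mean [ 453.1 -361.6] circ 454.3 -361.8 r 15.9Traceback (most recent call last):
  File "<stdin>", line 6, in <module>
  File "h.py", line 43, in wblob
    n,l,s,c=cv2.connectedComponentsWithStats(q);i=1+np.argmax(s[1:,4]);g=l[v[k],u[k]]==i;W=W[g].astype(np.float32)
                                                    ~~~~~~~~~^^^^^^^^^
    return _wrapfunc(a, 'argmax', axis=axis, out=out, **kwds)
    return bound(*args, **kwds)
ValueError: attempt to get argmax of an empty sequence
```

View pics/o5.png

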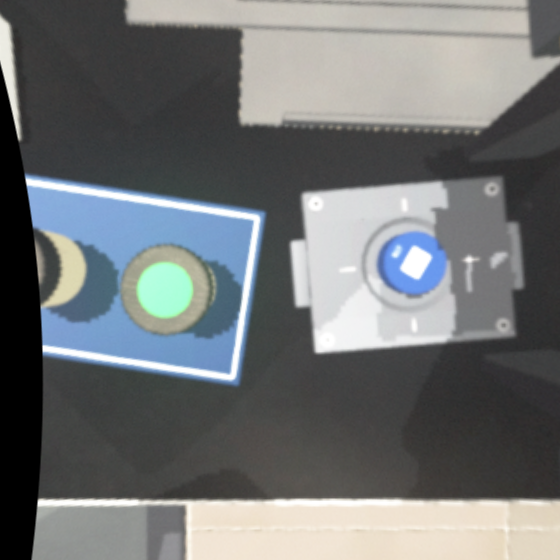

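Blue sits flat inside the recess at px (412,264). Now green goes back.

Emit:
jog_arm --pt "0 0 0 40 -1 0 65" --pt "0 0 0 40 -1 0 65" --pt "0 0 0 36 -2 10 65" --pt "0 0 0 0 0 35 65" --pt "0 0 0 0 0 30 65" --pt "0 0 0 0 0 9 65" --pt "0 0 0 0 0 0 65" --pt "0 0 0 0 0 0 30" --pt "0 0 0 0 0 0 30" --pt "0 0 0 0 0 0 30"

```text
t: 20.88
eef_pos: [440.5, -248.8, 104.8]
tcp_rot: [3.141, 0.001, 1.647]
ft_force: [0.8, -0.1, -0.3]
opening: 0.427
grip_force: 0.0
```

Emit:
jog_arm --pt "0 0 0 0 0 0 30" --pt "0 0 0 0 0 0 30"

```text
t: 21.12
eef_pos: [440.5, -248.8, 104.7]
tcp_rot: [3.141, 0.001, 1.647]
ft_force: [-0.5, -0.0, 6.4]
opening: 0.404
grip_force: 30.0
```

Emit:
jog_arm --pt "0 0 0 0 0 -20 30" --pt "0 0 0 0 0 -30 30" --pt "0 0 0 0 30 -25 30" --pt "0 0 0 0 50 0 30" --pt "0 0 0 45 30 0 30" --pt "0 0 0 45 3 0 30" --pt "0 0 0 17.5 0.4 0 30" --pt "0 0 0 0 0 0 30" --pt "0 0 0 0 0 30 30" --pt "0 0 0 0 0 30 30"

```text
t: 22.38
eef_pos: [545.5, -134.6, 118.9]
tcp_rot: [3.14, 0.001, 1.646]
ft_force: [0.1, -0.3, -0.3]
opening: 0.403
grip_force: 30.0
```

Emit:
jog_arm --pt "0 0 0 0 0 9 30" --pt "0 0 0 0 0 3 30" --pt "0 0 0 0 0 1 30" --pt "0 0 0 0 0 1 30" --pt "0 0 0 0 0 0 30"

```text
t: 23.0
eef_pos: [545.5, -132.9, 105.7]
tcp_rot: [3.141, 0.001, 1.647]
ft_force: [0.5, -0.8, 1.4]
opening: 0.405
grip_force: 30.0
```

Emit:
jog_arm --pt "0 0 0 0 0 0.5 30" --pt "0 0 0 0 0 0 65" --pt "0 0 0 0 0 0 65" --pt "0 0 0 0 0 -25 65" --pt "0 0 0 0 0 -35 65" --pt "0 0 0 -14 -32 0 65" --pt "0 0 0 -15 -34 0 65" --pt "0 0 0 -14.5 -32.5 0 65" --pt "0 0 0 0 0 25 65" --pt "0 0 0 0 0 25 65"

```text
t: 24.25
eef_pos: [450.2, -184.1, 114.5]
tcp_rot: [3.141, 0.001, 1.646]
ft_force: [-0.1, 0.4, 0.1]
opening: 0.685
grip_force: 0.0
```

Emit:
jog_arm --pt "0 0 0 0 0 3 65" --pt "0 0 0 0 0 0 65" --pt "0 0 0 0 0 0 30" --pt "0 0 0 0 0 0 30" --pt "0 0 0 0 0 0 30" --pt "0 0 0 0 0 0 30" --pt "0 0 0 0 0 0 30"

```text
t: 25.12
eef_pos: [450.4, -183.8, 112.0]
tcp_rot: [3.141, 0.0, 1.647]
ft_force: [-0.8, 0.8, 6.1]
opening: 0.402
grip_force: 30.0
```

Emit:
jog_arm --pt "0 0 0 0 0 -20 30" --pt "0 0 0 0 0 -30 30" --pt "0 0 0 0 0 -30 30" --pt "0 0 0 30 31 0 30" --pt "0 0 0 35 35 0 30" --pt "0 0 0 25 30 0 30" --pt "0 0 0 0 0 0 30" --pt "0 0 0 0 0 30 30" --pt "0 0 0 0 0 25 30" --pt "0 0 0 0 0 15 30"

```text
t: 26.38
eef_pos: [538.5, -87.2, 120.6]
tcp_rot: [-3.14, -0.0, 1.646]
ft_force: [-0.1, 0.6, 0.5]
opening: 0.407
grip_force: 30.0
```

Emit:
jog_arm --pt "0 0 0 0 0 5 30" --pt "0 0 0 0 0 2 30" --pt "0 0 0 0 0 1 30" --pt "0 0 0 0 0 1 30" --pt "0 0 0 0 0 0 30"

```text
t: 27.0
eef_pos: [539.4, -86.7, 113.1]
tcp_rot: [3.141, 0.0, 1.647]
ft_force: [0.3, -0.3, 0.5]
opening: 0.406
grip_force: 30.0
```

Release, rise, and move to where the camera looks down on the cradle.

Emit:
jog_arm --pt "0 0 0 0 0 0.5 30" --pt "0 0 0 0 0 0 65" --pt "0 0 0 0 0 0 65" --pt "0 0 0 0 0 -25 65" --pt "0 0 0 0 0 -50 65" --pt "0 0 0 -35 0 -50 65" --pt "0 0 0 -40 0 0 65" --pt "0 0 0 -38 1 0 65" --pt "0 0 0 0 0 0 65" --pt "0 0 0 0 0 0 65"

```text
t: 28.25
eef_pos: [548.5, -198.8, 236.9]
tcp_rot: [-3.141, -0.001, 1.647]
ft_force: [-0.5, 0.1, 0.3]
opening: 0.682
grip_force: 0.0
```

Run:
```python
from h import *
w=cam("wrist");print(env.state()["eef_pos"],env.state()["t"])
cv2.imwrite("pics/o6.png",ortho(w,500,-110,20,140,2.0))
wblob(w,(20,100,90),(35,255,255),(500,580,-120,-50),64,"yel")
wblob(w,(45,100,60),(80,255,255),(500,580,-170,-100),54,"grn")
```

```text
[ 548.64882414 -198.4410287   237.00896157] 28.3
yel 662 mean [539.5 -86.4] circ 539.5 -86.3 r 11.8
grn 551 mean [ 545.8 -133.2] circ 545.8 -133.3 r 11.3
```

View pics/o6.png

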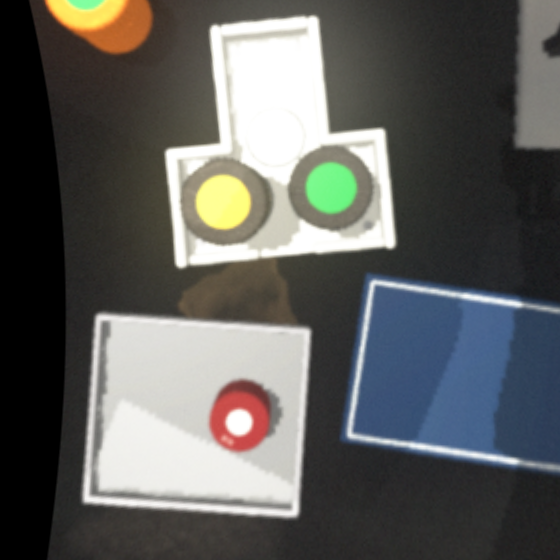

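Yellow (223,201) and green (331,188) stand upright in the cradle within 1 mm of where they started, and red (240,415) stands in the tray. Handing in.

```bash
python3 -c "
from cell import env
print(env.job_done())"
```

```text
the job is handed in; nothing more can be done
None
```

The job is handed in at about 28 s: the blue mount is seated in the insert's recess, red stands in the tray, and both cases are back upright in the cradle within about 1 mm of their starting spots; no verdict was returned.

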